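# Load the specimen dish and hold the camera release at half press

### The arm

A 6-joint arm with a two-finger parallel gripper is mounted at the origin on the work surface. World frame = base frame: x ahead of the robot, y to its left, z up, the work surface at z = 0. Lengths are in m, angles in rad, forces in N, time in s.
With the tool pointing down it reaches from about 0.25 to 0.725 m from the base axis. Payload 4 kg.
Tool frame: the origin (TCP) lies between the finger pads; the fingertips stand 11 mm ahead of it and the grasp point (between the pads) lies 8 mm behind it; z points along the fingers, y is the line along which they close (so a half turn about z gives the same grasp; the last joint's range is limited). The gripper opens to 85 mm and grips with 20 to 120 N. Pads are 22 mm wide; open, the fingers measure 114 mm over their backs; the gripper's body (76 mm by 85 mm) begins 54 mm behind the grasp point. The pads swing forward as they close: fully open they stand 13 mm farther back than shut.
Start: joints at [-1.308, 0.241, 0.005, 1.335, 0, 1.571], TCP at [0.13, -0.483, 0.242] pointing down, gripper open.
Joint ranges: [-2.72, 2.72], [-1.05, 1.87], [-1.09, 1.28], [-1.99, 2.15], [-1.42, 1.44], [-3.14, 3.14]. Speed limits (rad/s): [2.79, 2.79, 3.14, 3.14, 3.14, 3.14].

### API

Orientations are given as a unit quaternion [x, y, z, w].
In Python, from workcell import robot gives the robot as it stands. The module is installed in compiled form; this text tells all that it offers.
- The arm moves only by the tool drive_tool, never from a script. Its argument "plan" is a list of rows, each an object with "translation": the shift along the world's x, y, z in cm, a list of three; "rotation": the turn, a rotation vector about the world's x, y, z in degrees, a list of three; "grip": the opening, from 0 (shut) to 1 (fully open). A call has 1 to 8 rows; each row shifts and turns the commanded pose from where the row before left it; what a row does not reach is not made up. A row lasts 1/10 s, in which the tool goes at most 50 mm and 8.59 degrees, less where a joint would pass 70% of its speed; a pose out of reach is approached as far as the arm can. A call is refused whole if a number of a shift passes 5 or a number of a turn 8.59, either way. A call with a gripper value outside its range is refused whole. The fingers move at their own pace and stop on an object; "grip_force" is the grip in N (left out, the last holds). Time passes only in rows, so rows that do not move let the fingers close. It gives the time, the measured TCP pose, the force, the opening and the grip force at its end, in the units of the state.
- robot.state(): the state, without advancing time (a new reading comes with each control period).
- robot.camera(name): name is "side" or "top" or "wrist"; returns a dict with "frame" (400x640x3 uint8, blue, green, red), "fx", "fy", "cx", "cy" (pixels), "origin" and "attitude" of the camera in the world. Camera axes: x right, y up, looking along -z (the intrinsics and any distortion apply to the point x, -y, -z); pixel columns grow to the right and rows downward; lengths in m; the calibration is good to about 2 mm. A picture is of the moment at which its call begins. There is no depth.
- robot.sign_off(): hands the job in; it is judged then, once.
The state is a dict: "clock": time; "joint_pos": joint angles; "joint_velocities": joint speeds; "joint_efforts": joint torques, N m; "tcp_pos": TCP position; "orientation": TCP orientation; "ft_force": force on the tool from outside, world axes, zero at the start; "moment": the same for the moment, N m; "opening": finger opening in m; "grasp_force": force on a finger pad.
Only numpy, scipy, OpenCV 4.12 (cv2) and the standard library are available. Lean on these libraries where they do the work, as an engineer would, in place of code of your own. Each camera call takes 0.05 s, during which the arm holds its last target. There are 200 camera calls.

### The job

Pick up the aluminium sorting tray by its blue grip and tip all four mineral chips out of it into the white dish on the light stage, then set the empty tray down flat on the desk. After that press the red button of the camera release half-way down with the fingers and keep it there, never all the way down (that would take the picture): the program finishes while still holding the button at half press. Leave the other things on the desk alone.

Things in the scene. Friction and masses are not known exactly. Their poses are not given: they have to be found in the camera images.
- tray: Loose open sorting tray of bare aluminium, 130 mm (x) by 76 mm (y), about 160 g, flat on the desk. Origin: centre of its underside; z up. Floor 4 mm thick; walls 3 mm thick, 22 mm high on three sides; the -x end is open with no lip (the spout). Tipped about its y axis, spout down, the chips slide out at 25 to 40 degrees. An upright blue grip plate stands near the +x end.
- tray_grip (a point): Point inside the tray's blue grip plate, 56 mm from the tray's origin along +x, 54 mm above the underside. The plate is 12 mm thick along x, 44 mm wide along y and its top is 16 mm above this point; pinch it across its thickness from above. Axes as the tray's.
- tray_spout (a point): Middle of the open edge of the tray's floor, on the floor's upper side (65 mm from the origin along the tray's -x, 4 mm up).
- stage: Fixed black light stage on the desk, 156 mm square, 16 mm high, with a round white porcelain dish fixed on its middle: outer diameter 136 mm, inner diameter 128 mm, floor 20 mm and rim 50 mm above the desk. Origin: centre of the underside; z up.
- dish_floor (a point): Centre of the dish's inner floor, 20 mm above the desk; the rim is 30 mm higher.
- release_base: Fixed camera release on the desk: grey box 90 mm (x) by 78 mm (y), 30 mm high, with a dark 50 mm collar (top at 34 mm) and a round push button of 40 mm diameter standing out of it. Origin: centre of the underside.
- release_top (a point): Centre of the button's flat top; at rest 56 mm above the desk, 22 mm above the collar. The button is red above and white for its lowest 8 mm above the collar: it is half-way down when the white has just sunk out of sight.
- release (a joint): How far the button is pushed straight down, m: 0 at rest, 0.016 all the way down, 0.008 half-way. It springs back when let go; the spring takes about 3 N to start, 6.5 N at half-way and 10 N fully down.
- chip0: Loose orange-red mineral chip, a rounded block 20 x 17 x 13 mm with a small bump on top, about 13 g; at the start it lies in the tray. Origin: centre of the face it lies on at the start (it may turn over).
- chip1: Loose green mineral chip, a rounded block 20 x 17 x 13 mm with a small bump on top, about 13 g; at the start it lies in the tray. Origin: centre of the face it lies on at the start (it may turn over).
- chip2: Loose violet mineral chip, a rounded block 20 x 17 x 13 mm with a small bump on top, about 13 g; at the start it lies in the tray. Origin: centre of the face it lies on at the start (it may turn over).
- chip3: Loose yellow mineral chip, a rounded block 20 x 17 x 13 mm with a small bump on top, about 13 g; at the start it lies in the tray. Origin: centre of the face it lies on at the start (it may turn over).
- oil: Amber bottle with black cap, 38 mm diameter, 72 mm high; loose, a bystander to leave alone. Origin: centre of the underside.
- jar: Whitish jar with lid, 54 mm diameter, 58 mm high; loose, a bystander to leave alone. Origin: centre of the underside.
- eyepiece: Dark metal eyepiece standing on its 23 mm barrel, 38 mm diameter above, 56 mm high; loose, a bystander to leave alone. Origin: centre of the underside.
- slidebox: Wooden slide box 87 x 62 mm, 32 mm high; loose, a bystander to leave alone. Origin: centre of the underside.
- lenscap: Black lens cap, 60 mm diameter, 11 mm high; loose, a bystander to leave alone. Origin: centre of the underside.
- mug: White mug, 76 mm diameter plus handle, 85 mm high; loose, a bystander to leave alone. Origin: centre of the underside.
Mind the look-alikes: they are no part of the job. What is shaped like the tray but green is not meant. Leave any pink look-alike of the stage alone.

How it is judged:
On the way, in this order (a step that is already met when the one before it is completed fails the run):
1. the tray is lifted off the desk with the chips on it (height (world z) of tray above 0.025 m and distance between each of chip0, chip1, chip2, chip3 and tray below 0.09 m), for 0.2 s.
2. all four chips lie in the dish, the release not yet pressed (horizontal distance between each of chip0, chip1, chip2, chip3 and dish_floor below 0.066 m and height (world z) of chip0 between 0.015 and 0.058 m and height (world z) of chip1 between 0.015 and 0.058 m and height (world z) of chip2 between 0.015 and 0.058 m and height (world z) of chip3 between 0.015 and 0.058 m and linear speed of each of chip0, chip1, chip2, chip3 below 0.03 m/s and value of joint release below 0.003 m), for 0.2 s.
3. the tray stands flat on the desk and the button is held half-way down (height (world z) of tray below 0.006 m and angle between tray's own z axis and vertical below 0.08 rad and value of joint release between 0.005 and 0.011 m), for 0.3 s.
At the end, for the whole second after the job is handed in: All four chips lie still inside the dish, the tray stands flat on the desk, at rest and let go, and the robot's fingers still hold the button half-way down: 8 mm pushed, within 3 mm, through the last second (all of step 3 and horizontal distance between each of chip0, chip1, chip2, chip3 and dish_floor below 0.066 m and height (world z) of chip0 between 0.015 and 0.058 m and height (world z) of chip1 between 0.015 and 0.058 m and height (world z) of chip2 between 0.015 and 0.058 m and height (world z) of chip3 between 0.015 and 0.058 m and linear speed of each of chip0, chip1, chip2, chip3 below 0.03 m/s and height (world z) of tray above -0.005 m and linear speed of tray below 0.02 m/s and contact force between the fingers and tray below 0.1 N and contact force between the fingers and release_base above 2 N and contact force between tray and release_base below 0.1 N); the arm keeps its last pose, push and grip.
It fails at once if the release button is pushed all the way down (beyond 14.5 mm of its 16 mm) (value of joint release above 0.0145 m).
It fails at once if a bystander is pushed more than 30 mm or knocked over (distance of any of oil, jar, eyepiece, slidebox, lenscap, mug from where it was at the start of the episode above 0.03 m or angle between any of oil, jar, eyepiece, slidebox, lenscap, mug's own z axis and vertical above 0.5 rad).
It also fails if it takes over 72 s, if anything falls off the work surface, if the arm or the gripper's body presses on something with over 40 N, if the wrist force passes 120 N, or if a joint passes its speed limit or range.

## Working session

There is one attempt and no reset: what is moved stays moved. The work goes in short steps, Python scripts to look and compute and a tool call to move; the robot and the scene stay as the last step left them, time stands still between calls to the robot, and variables do not carry over. Pictures are saved under pics/ and viewed, at most 10 in all, crops included, and the job is handed in when it is done.

Besides the shell and the picture viewer there is one more tool, called as a command line: name --argument value ..., lists and objects as JSON in quotes. drive_tool: Moves the arm, as the interface text tells. Its arguments: {"type":"object","properties":{"plan":{"type":"array","items":{"type":"object","properties":{"translation":{"type":"array","items":{"type":"number"}},"rotation":{"type":"array","items":{"type":"number"}},"grip":{"type":"number"}}}},"grip_force":{"type":"number"}},"required":["plan"]}

```bash
mkdir -p pics
cat > h.py <<'E'
import numpy as np,cv2,json
from scipy.spatial.transform import Rotation as R
from workcell import robot
def snap(n,f):
    c=robot.camera(n); cv2.imwrite(f'pics/{f}.png',c['frame'])
    d={k:(np.array(v).tolist() if not isinstance(v,dict) else v) for k,v in c.items() if k!='frame'}
    json.dump(d,open(f'pics/{f}.json','w')); return c['frame'],d
def att(d):
    a=np.array(d['attitude'],float)
    return a if a.shape==(3,3) else R.from_quat(a).as_matrix()
def ray(d,u,v):
    r=np.array([(u-d['cx'])/d['fx'],-(v-d['cy'])/d['fy'],-1.]); return np.array(d['origin']),att(d)@r
def onz(d,u,v,z):
    o,r=ray(d,u,v); return o+r*(z-o[2])/r[2]
def proj(d,p):
    q=att(d).T@(np.array(p)-d['origin']); return d['cx']+d['fx']*q[0]/-q[2], d['cy']-d['fy']*q[1]/-q[2]
def tri(l):
    A=np.zeros((3,3));b=np.zeros(3)
    for d,u,v in l:
        o,r=ray(d,u,v);r=r/np.linalg.norm(r);P=np.eye(3)-np.outer(r,r);A+=P;b+=P@o
    return np.linalg.solve(A,b)
def load(f): return json.load(open(f'pics/{f}.json'))
E
python3 - <<'E'
from h import *
for n in('top','side','wrist'):
    f,d=snap(n,n+'0'); print(n,d)
s=robot.state();print(s)
E
```

```text
top {'fx': 488.43846725440835, 'fy': 488.43846725440835, 'cx': 317.839515338149, 'cy': 190.78499764487626, 'origin': [0.4195273644726712, -0.008920849025623729, 1.5898461258985446], 'attitude': [-0.018383920489602423, 0.026819550983405622, 0.7084033475033777, -0.7050584659434201]}
side {'fx': 413.7360176190736, 'fy': 413.7360176190736, 'cx': 321.0955086054937, 'cy': 209.75902954466724, 'origin': [0.3802940619031253, -0.8940735767616499, 0.6087105716505403], 'attitude': [0.4871396059442444, -0.0420513485043044, -0.0725785068238326, 0.8692865170682672]}
wrist {'fx': 294.29539743868105, 'fy': 294.29539743868105, 'cx': 322.6454653287071, 'cy': 197.2741685588009, 'origin': [0.19504432360678067, -0.46469790301266856, 0.3740198232467546], 'attitude': [-0.1071166491502896, 0.08385576405429246, -0.6023441574962837, 0.7865594384658903]}
{'clock': 0.15, 'joint_pos': array([-1.30800402e+00,  2.41247899e-01,  4.04470293e-03,  1.33520515e+00,
       -2.49150800e-05,  1.57077975e+00]), 'joint_velocities': array([-0.00146033, -0.00146808,  0.00266422,  0.00072   ,  0.00120875,
       -0.0009805 ]), 'joint_efforts': array([ 7.93810923e-04, -3.72634470e+01,  2.52638644e+01,  1.23398501e-02,
       -1.58229323e-04, -2.81159970e-06]), 'tcp_pos': array([ 0.12976291, -0.48239351,  0.24161767]), 'orientation': array([ 9.91378529e-01,  1.31026572e-01, -1.17945766e-04, -7.97431688e-04]), 'ft_force': array([ 0.29214606, -0.01336711, -0.00114314]), 'moment': array([ 0.00515336, -0.01130283, -0.03760166]), 'grasp_force': 0.0, 'opening': 0.08549607221257796}
```

View pics/top0.png

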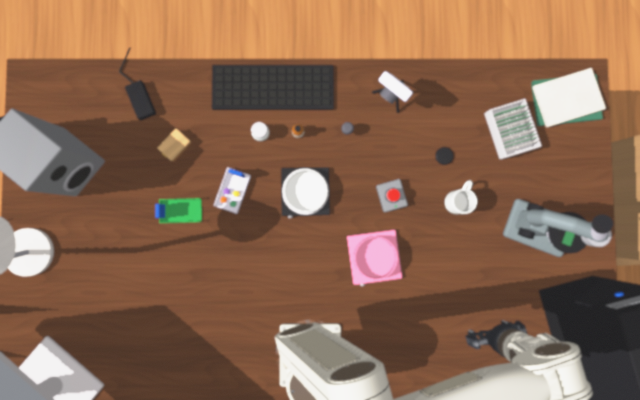

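View pics/side0.png

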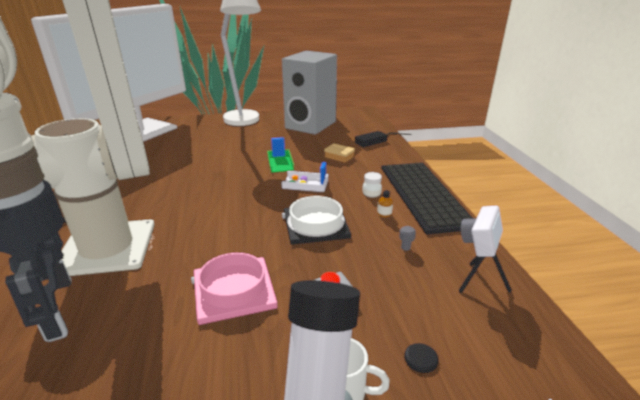

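The top view shows:
- Tray candidates: the aluminium one at (233,190) with its blue grip at (237,174) and coloured chips, and a green look-alike at (180,211). I choose the aluminium one.
- Stage candidates: the black stage with the white dish at (306,191), and a pink look-alike at (375,258). I choose the black one.
- Release: grey box with a red button at (393,195). No look-alike.

In the side view, the tray is at (305,180) with its grip at (323,172), the dish at (316,215) and the button at (330,277).

Run:
```python
from h import *
a=cv2.imread('pics/top0.png')[150:230,200:280]
b=cv2.imread('pics/top0.png')[165:225,365:425]
c=cv2.imread('pics/side0.png')[140:240,265:365]
f=lambda x:cv2.resize(x,(390,290) if 0 else None,fx=1,fy=1)
A=cv2.resize(a,(400,400),interpolation=2);C=cv2.resize(c,(400,400),interpolation=2)
cv2.imwrite('pics/crop.png',np.hstack([A,C]))
d=load('top0')
for n,u,v,z in [('grip',237,174,.07),('dish',306,191,.05),('btn',393,195,.056),('tray',233,190,.01),('jar',260,131,.058),('oil',298,130,.07),('slidebox',174,145,.03),('eyep',347,128,.05)]: print(n,onz(d,u,v,z).round(3))
```

```text
grip [0.57  0.225 0.07 ]
dish [0.518 0.01  0.05 ]
btn [ 0.503 -0.264  0.056]
tray [0.524 0.246 0.01 ]
jar [0.708 0.155 0.058]
oil [0.708 0.034 0.07 ]
slidebox [0.669 0.433 0.03 ]
eyep [ 0.718 -0.122  0.05 ]
```

View pics/crop.png

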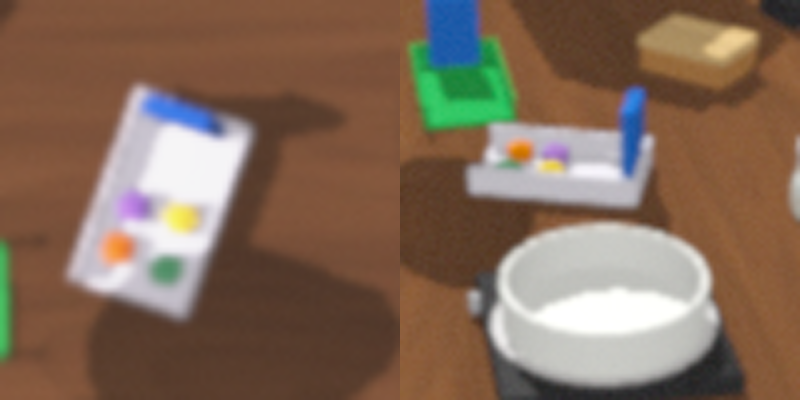

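The close crop confirms the choice: silver tray with four chips, blue grip top centre near top (236,172) and side (323,163). Spout corners are near top (214,206) and (237,214).

Run:
```python
from h import *
t=load('top0');s=load('side0')
print('grip top',tri([(t,236.2,172.6),(s,323.3,163.5)]).round(4))
c=lambda u,v:(200+u/5-.4,150+v/5-.4)
P=[onz(t,*c(u,v),z)[:2] for u,v,z in[(70,281,.022),(187,319,.022),(252,125,.022),(137,88,.022)]]
P=np.array(P);print(P.round(3),P.mean(0)); dx=(P[2]+P[3]-P[0]-P[1])/2; print(np.degrees(np.arctan2(dx[1],dx[0])),np.linalg.norm(dx))
x=dx/np.linalg.norm(dx);print('grip pred',P.mean(0)+.056*x)
for u in[(143,97),(220,130)]:print(onz(t,*c(*u),.07))
# red button centroid in both
B=[]
for n,d in(('top0',t),('side0',s)):
    h=cv2.cvtColor(cv2.imread(f'pics/{n}.png'),cv2.COLOR_BGR2HSV);m=cv2.inRange(h,(0,200,120),(8,255,255))+cv2.inRange(h,(174,200,120),(180,255,255))
    k,l,st,ce=cv2.connectedComponentsWithStats(m);i=1+np.argmax(st[1:,4]);print(n,st[i],ce[i])
R0=R.from_quat(robot.state()['orientation']);print(R0.as_matrix().round(3))
w=load('wrist0');print('cam in tool',R0.inv().apply(np.array(w['origin'])-robot.state()['tcp_pos']),R0.inv().apply(att(w)@[0,0,-1.]))
```

```text
grip top [0.5761 0.2258 0.0765]
[[0.473 0.306]
 [0.448 0.231]
 [0.573 0.19 ]
 [0.597 0.264]] [0.52296289 0.24795742]
-18.471779676809245 0.13107576483845984
grip pred [0.57607776 0.23021452]
[0.58613287 0.25206819 0.07      ]
[0.56526306 0.2040024  0.07      ]
top0 [391 191   7   8  44] [394.02272727 194.54545455]
side0 [321 272  18  10 131] [329.95419847 276.57251908]
[[ 0.966  0.26  -0.   ]
 [ 0.26  -0.966  0.002]
 [-0.    -0.002 -1.   ]]
cam in tool [ 0.06763384 -0.00034173 -0.13240345] [-0.26950584 -0.00107284  0.96299816]
```

drive_tool --plan '[{"translation": [2.6, 4.2, 0], "rotation": [0, 0, 3.3], "grip": 1}, {"translation": [2.6, 4.2, 0], "rotation": [0, 0, 3.3], "grip": 1}, {"translation": [2.6, 4.2, 0], "rotation": [0, 0, 3.3], "grip": 1}, {"translation": [2.6, 4.2, 0], "rotation": [0, 0, 3.3], "grip": 1}, {"translation": [2.6, 4.2, 0], "rotation": [0, 0, 3.3], "grip": 1}, {"translation": [2.6, 4.2, 0], "rotation": [0, 0, 3.3], "grip": 1}, {"translation": [2.6, 4.2, 0], "rotation": [0, 0, 3.3], "grip": 1}, {"translation": [2.6, 4.2, 0], "rotation": [0, 0, 3.3], "grip": 1}]' --grip_force 50

```text
clock: 0.95
tcp_pos: [0.3383, -0.145, 0.2424]
orientation: [0.935, 0.355, 0.0, 0.0]
ft_force: [2.1, -0.5, 0.1]
opening: 0.0855
grasp_force: 0.0
```

drive_tool --plan '[{"translation": [2.6, 4.2, 0], "rotation": [0, 0, 3.3], "grip": 1}, {"translation": [2.6, 4.2, 0], "rotation": [0, 0, 3.3], "grip": 1}, {"translation": [2.6, 4.2, 0], "rotation": [0, 0, 3.3], "grip": 1}, {"translation": [2.6, 4.2, 0], "rotation": [0, 0, 3.3], "grip": 1}, {"translation": [2.6, 4.2, 0], "rotation": [0, 0, 3.3], "grip": 1}, {"translation": [2.6, 4.2, 0], "rotation": [0, 0, 3.3], "grip": 1}, {"translation": [2.6, 4.2, 0], "rotation": [0, 0, 3.3], "grip": 1}, {"translation": [1.5, 2.2, 0], "rotation": [0, 0, 3.3], "grip": 1}]'

```text
clock: 1.75
tcp_pos: [0.536, 0.1726, 0.2413]
orientation: [0.828, 0.56, 0.0, -0.0]
ft_force: [0.3, -0.2, -0.4]
opening: 0.0854
grasp_force: 0.0
```

Run:
```python
from h import *
f,d=snap('wrist','w1'); print(robot.state()['tcp_pos'],[proj(d,p) for p in([.576,.229,.07],[.523,.248,.02])])
```

```text
[0.53754931 0.17480715 0.24085691] [(np.float64(339.87669072784144), np.float64(116.2011544575672)), (np.float64(289.0354195703606), np.float64(117.90349574676145))]
```

View pics/w1.png

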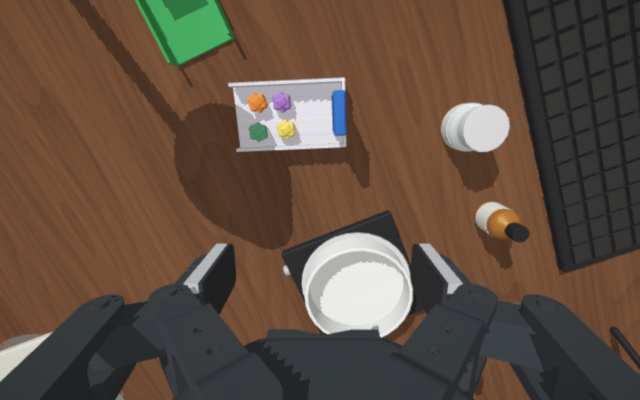

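The wrist view shows the tray at (291,115) with its four chips and the grip's top face centred at about (340,112). Its long edges are turned about 2.4° from the tool y axis. The dish is at (357,285), the jar at (478,127) and the oil bottle at (505,222).

Run:
```python
from h import *
t=load('top0');w=load('w1');s=load('side0')
print(onz(w,340,112,.07),tri([(w,340,112),(t,236.2,172.6)]),tri([(w,340,112),(t,236.2,172.6),(s,323.3,163.5)]))
print('dish rim ctr',onz(w,357,285,.05))
e=[onz(w,u,v,.022) for u,v in((233,84),(345,79),(239,150),(347,146))]
for a,b in((0,1),(2,3)): q=e[b]-e[a];print(np.degrees(np.arctan2(q[1],q[0])),np.linalg.norm(q))
S=robot.state();print(S['tcp_pos'],R.from_quat(S['orientation']).as_matrix()[:,1])
```

```text
[0.5775467  0.23270811 0.07      ] [0.57895795 0.23248611 0.03427072] [0.57687292 0.22966407 0.07400762]
dish rim ctr [0.52448819 0.03123138 0.05      ]
-19.418100626614 0.1256122544028257
-19.686081560893935 0.1283411495973856
[0.53754931 0.17480715 0.24085691] [ 9.29535937e-01 -3.68731521e-01 -8.91795620e-05]
```

drive_tool --plan '[{"translation": [2, 2.8, -2], "rotation": [0, 0, 1.2], "grip": 1}, {"translation": [2, 2.8, -2], "rotation": [0, 0, 1.2], "grip": 1}, {"translation": [0, 0, -4], "rotation": [0, 0, 0], "grip": 1}, {"translation": [0, 0, -4], "rotation": [0, 0, 0], "grip": 1}, {"translation": [0, 0, 0], "rotation": [0, 0, 0], "grip": 1}, {"translation": [0, 0, 0], "rotation": [0, 0, 0], "grip": 1}]'

```text
clock: 2.4
tcp_pos: [0.5742, 0.2247, 0.122]
orientation: [0.818, 0.575, -0.001, -0.0]
ft_force: [0.5, -0.3, 0.4]
opening: 0.0853
grasp_force: 0.0
```

Run:
```python
from h import *
t=load('top0');s=load('side0')
f,d=snap('wrist','w2');snap('side','s2')
b=cv2.resize(cv2.imread('pics/top0.png')[155:225,270:340],(400,400),interpolation=2)
cv2.imwrite('pics/m2.png',np.hstack([cv2.resize(f[:,140:540],(400,400)),b]))
print(robot.state()['tcp_pos'],robot.state()['orientation'],proj(d,[.577,.23,.07]),proj(d,[.518,.01,.05]),proj(load('w1'),[.518,.01,.05]),onz(s,316,207,.05))
```

```text
[0.57645442 0.2254588  0.12500218] [8.18012690e-01 5.75196320e-01 2.04236316e-03 5.11410137e-04] (np.float64(325.1409950794921), np.float64(212.775097809827)) (np.float64(344.5390723280975), np.float64(436.4656659600908)) (np.float64(357.92211514600643), np.float64(300.44238220980833)) [0.52343331 0.02194863 0.05      ]
```

View pics/m2.png

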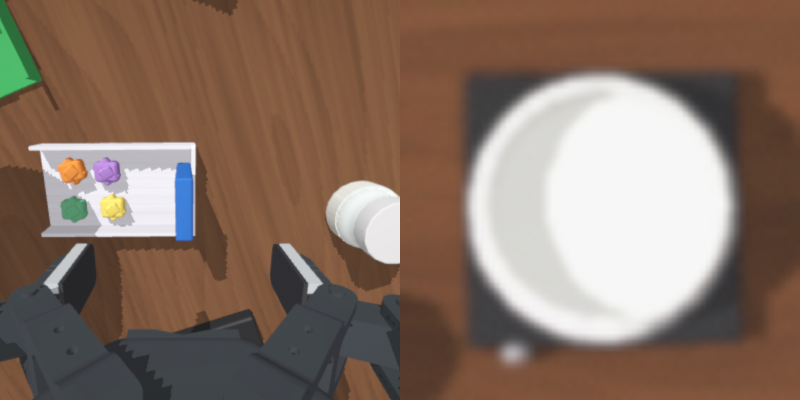

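The wrist view shows the grip's top face centred near full-image (324,200), between the fingers in the closing direction. In the top crop the dish rim is centred at about crop (603,208), which is top (305.3,191.2).

Run:
```python
from h import *
t=load('top0');s=load('side0');w=load('w2');w1=load('w1')
g=onz(w,324,200,.07);print(g,tri([(w,324,200),(w1,340,112)]),proj(t,g),proj(s,g))
S=robot.state();M=R.from_quat(S['orientation']).as_matrix();print(M.T@(g-S['tcp_pos']),S['tcp_pos'])
print('dish',onz(t,270+203/5.71-.4,155+208/5.71-.4,.05),tri([(t,305.2,191),(s,316,207),(w1,357,287)]))
```

```text
[0.57924631 0.23852684 0.07      ] [0.57799315 0.23285751 0.0506504 ] (np.float64(232.53508026578015), np.float64(171.18000038152988)) (np.float64(322.91286921683945), np.float64(163.68606663808717))
[ 0.01309057 -0.00196888  0.05503243] [0.57645442 0.2254588  0.12500218]
dish [0.51748595 0.01252379 0.05      ] [0.52129488 0.0193396  0.04673356]
```

drive_tool --plan '[{"translation": [0.2, 1.0, -1.5], "rotation": [0, 0, 0], "grip": 1}, {"translation": [0, 0, -2], "rotation": [0, 0, 0], "grip": 1}, {"translation": [0, 0, -2], "rotation": [0, 0, 0], "grip": 1}, {"translation": [0, 0, -2], "rotation": [0, 0, 0], "grip": 1}, {"translation": [0, 0, 0], "rotation": [0, 0, 0], "grip": 1}, {"translation": [0, 0, 0], "rotation": [0, 0, 0], "grip": 1}]'

```text
clock: 3.1
tcp_pos: [0.5773, 0.2357, 0.0479]
orientation: [0.818, 0.575, 0.0, 0.0]
ft_force: [1.1, 0.3, 0.2]
opening: 0.0854
grasp_force: 0.0
```

Run:
```python
from h import *
f,d=snap('wrist','w3');g,e=snap('side','s3')
cv2.imwrite('pics/m3.png',np.hstack([cv2.resize(f[:,120:520],(400,400)),cv2.resize(g[130:230,260:360],(400,400))]))
print(robot.state()['tcp_pos'],robot.state()['orientation'])
```

```text
[0.57816982 0.23590119 0.04903809] [8.17830143e-01 5.75457379e-01 1.59997961e-03 3.19376498e-04]
```

View pics/m3.png

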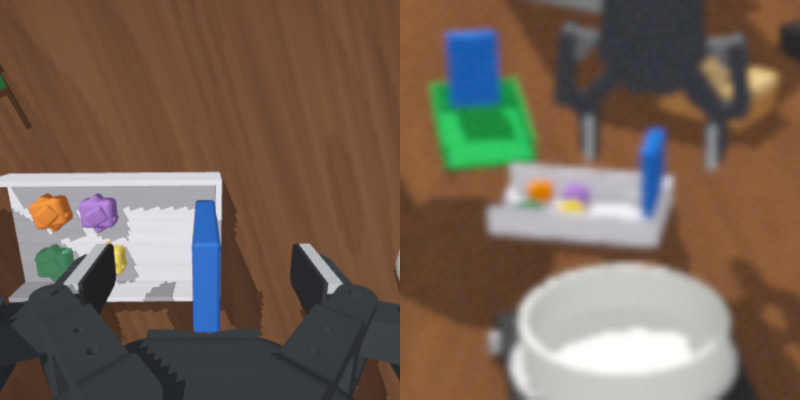

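The dark band, crop (193–218, 235–331), is the grip's top face. The light strip above it is its end face, so the earlier y estimate was a few mm high. In the side view the fingers straddle the plate centrally, gap middle 651 against plate 652.

Run:
```python
from h import *
t=load('top0');s=load('side0');w=load('w3');w1=load('w1')
print(onz(w,326,283,.07),onz(load('w2'),324,211,.07))
from scipy.optimize import least_squares
a=np.linspace(0,2*np.pi,400)
def ext(d,x,y,r=.068,z=.05):
    p=np.array([proj(d,[x+r*np.cos(k),y+r*np.sin(k),z]) for k in a]);return p[:,0].min(),p[:,0].max(),p[:,1].min(),p[:,1].max()
# extents read: top rim l,r,t,b ; side ; wrist
o={'top0':[270+66/5.71,270+338/5.71,155+71/5.71,155+343/5.71],'side0':[265+97/4,265+312/4,140+223/4,None],'w1':[302,413,233,None]}
for n,v in o.items():
    d=load(n);idx=[i for i in range(4) if v[i] is not None]
    r=least_squares(lambda q:[ext(d,*q)[i]-v[i] for i in idx],[.52,.02]);print(n,r.x,r.fun)
```

```text
[0.57786976 0.2350164  0.07      ] [0.57670556 0.23141544 0.07      ]
top0 [0.51690095 0.01179193] [ 2.27768305 -2.28490076  2.34857698 -2.30944928]
side0 [0.5223619  0.01286228] [ 0.65298483 -0.65450939  0.15144254]
w1 [0.52552472 0.03262657] [ 0.73657625 -0.73349447 -0.07504814]
```

drive_tool --plan '[{"translation": [0, -0.2, -0.3], "rotation": [0, 0, 0], "grip": 1}, {"translation": [0, 0, 0], "rotation": [0, 0, 0], "grip": 0}, {"translation": [0, 0, 0], "rotation": [0, 0, 0], "grip": 0}, {"translation": [0, 0, 0], "rotation": [0, 0, 0], "grip": 0}, {"translation": [0, 0, 0], "rotation": [0, 0, 0], "grip": 0}, {"translation": [0, 0, 0], "rotation": [0, 0, 0], "grip": 0}, {"translation": [0, 0, 0], "rotation": [0, 0, 0], "grip": 0}, {"translation": [0, 0, 0], "rotation": [0, 0, 0], "grip": 0}]' --grip_force 70

```text
clock: 4.0
tcp_pos: [0.5772, 0.2332, 0.0445]
orientation: [0.818, 0.575, 0.0, 0.0]
ft_force: [1.4, -0.1, 1.1]
opening: 0.0109
grasp_force: 68.6
```

drive_tool --plan '[{"translation": [0, 0, 0.5], "grip": 0, "rotation": [0, 0, 0]}, {"translation": [0, 0, 1], "grip": 0, "rotation": [0, 0, 0]}, {"translation": [0, 0, 1.5], "grip": 0, "rotation": [0, 0, 0]}, {"translation": [0, 0, 2], "grip": 0, "rotation": [0, 0, 0]}, {"translation": [0, 0, 2], "grip": 0, "rotation": [0, 0, 0]}, {"translation": [0, 0, 2], "grip": 0, "rotation": [0, 0, 0]}, {"translation": [0, 0, 1], "grip": 0, "rotation": [0, 0, 0]}, {"translation": [0, 0, 0], "grip": 0, "rotation": [0, 0, 0]}]'

```text
clock: 4.8
tcp_pos: [0.578, 0.2337, 0.1466]
orientation: [0.818, 0.575, 0.002, 0.0]
ft_force: [0.8, 0.0, -2.6]
opening: 0.0112
grasp_force: 68.2
```

Run:
```python
from h import *
f,d=snap('wrist','w4');g,e=snap('side','s4')
cv2.imwrite('pics/m4.png',np.hstack([cv2.resize(f[:,120:520],(400,400)),cv2.resize(g[110:230,240:360],(400,400))]))
print(robot.state()['tcp_pos'],robot.state()['orientation'],robot.state()['opening'])
```

```text
[0.57657482 0.23305569 0.14386509] [ 8.17857800e-01  5.75420292e-01 -3.16388208e-04 -7.44729345e-05] 0.011355497889456185
```

View pics/m4.png

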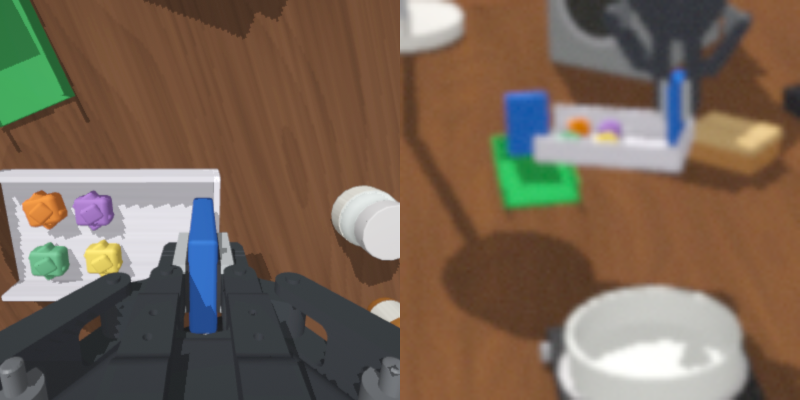

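The lift worked: the tray hangs level in the fingers, with all four chips at crop (40–105, 210–260). Next I carry it to the dish and turn it to yaw 0.

drive_tool --plan '[{"translation": [0.2, -0.8, 0], "rotation": [0, 0, 1.3], "grip": 0}, {"translation": [0.4, -1.3, 0.1], "rotation": [0, 0, 1.3], "grip": 0}, {"translation": [0.4, -1.5, 0.1], "rotation": [0, 0, 1.3], "grip": 0}, {"translation": [0.4, -1.5, 0.1], "rotation": [0, 0, 1.3], "grip": 0}, {"translation": [0.5, -1.5, 0.1], "rotation": [0, 0, 1.3], "grip": 0}, {"translation": [0.5, -1.5, 0.1], "rotation": [0, 0, 1.3], "grip": 0}, {"translation": [0.5, -1.5, 0.1], "rotation": [0, 0, 1.3], "grip": 0}, {"translation": [0.5, -1.5, 0.1], "rotation": [0, 0, 1.3], "grip": 0}]'

```text
clock: 5.7
tcp_pos: [0.61, 0.1214, 0.1494]
orientation: [0.762, 0.648, -0.001, -0.001]
ft_force: [-0.0, 0.7, -1.5]
opening: 0.0111
grasp_force: 68.2
```

drive_tool --plan '[{"translation": [0.5, -1.5, 0.1], "rotation": [0, 0, 1.3], "grip": 0}, {"translation": [0.5, -1.5, 0.1], "rotation": [0, 0, 1.3], "grip": 0}, {"translation": [0.5, -1.5, 0.1], "rotation": [0, 0, 1.3], "grip": 0}, {"translation": [0.5, -1.5, 0], "rotation": [0, 0, 1.3], "grip": 0}, {"translation": [0.4, -1.5, 0], "rotation": [0, 0, 1.3], "grip": 0}, {"translation": [0.3, -1.5, 0], "rotation": [0, 0, 1.3], "grip": 0}, {"translation": [0.2, -1.0, 0], "rotation": [0, 0, 1.3], "grip": 0}, {"translation": [0, -0.4, 0], "rotation": [0, 0, 0], "grip": 0}]'

```text
clock: 6.5
tcp_pos: [0.6391, 0.017, 0.1524]
orientation: [0.709, 0.705, -0.001, -0.001]
ft_force: [0.8, -0.0, -1.6]
opening: 0.0112
grasp_force: 68.2
```

Run:
```python
from h import *
f,d=snap('wrist','w5');g,e=snap('side','s5');h,e2=snap('top','t5')
cv2.imwrite('pics/m5.png',np.hstack([cv2.resize(f[:,60:560],(400,320)),cv2.resize(g[120:248,240:400],(400,320))]))
S=robot.state();print(S['tcp_pos'],R.from_quat(S['orientation']).as_matrix().round(3),S['joint_pos'],S['opening'])
```

```text
[0.63925712 0.01825291 0.15325789] [[ 0.005  1.    -0.002]
 [ 1.    -0.005  0.   ]
 [ 0.    -0.002 -1.   ]] [2.83619395e-02 5.66038538e-01 2.61038656e-01 1.26775986e+00
 4.01469623e-04 1.60406989e+00] 0.011348075773072001
```

View pics/m5.png

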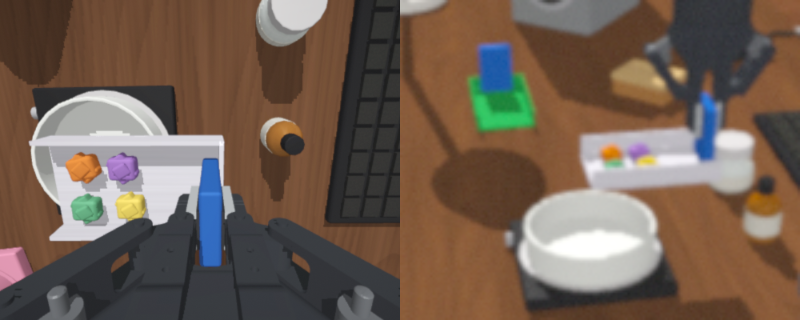

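Run:
```python
from h import *
from scipy.optimize import least_squares
a=np.linspace(0,2*np.pi,400)
def ext(d,x,y,r=.068,z=.05):
    p=np.array([proj(d,[x+r*np.cos(k),y+r*np.sin(k),z]) for k in a]);return p[:,0].min(),p[:,0].max(),p[:,1].min(),p[:,1].max()
for n,v in {'w5':[41+62,271,114,None],'s5':[240+123/2.5,240+262/2.5,120+190/2.5,None]}.items():
    d=load(n);idx=[i for i in range(4) if v[i] is not None]
    r=least_squares(lambda q:[ext(d,*q)[i]-v[i] for i in idx],[.52,.02]);print(n,r.x,r.fun)
d=load('w5')
print('tray rim y from wrist z.127',[onz(d,60+u*1.25,v*1.25,.13) for u,v in((30,140),(223,139))],proj(d,[.518,.057,.13]),proj(d,[.518,.018,.111]))
# pen/check: grip top centre in wrist & side
print(proj(d,[.639,.018,.179]),proj(load('s5'),[.639,.018,.179]))
f=cv2.imread('pics/w5.png');t=cv2.imread('pics/t5.png')
cv2.imwrite('pics/m6.png',np.hstack([cv2.resize(f[90:310,80:300],(400,400),interpolation=2),cv2.resize(t[150:230,270:350],(400,400),interpolation=2)]))
```

```text
w5 [0.52590342 0.01898687] [ 1.49000655 -1.50974094 -0.20240508]
s5 [0.52419834 0.01001835] [ 1.52599741 -1.52826149  0.3539841 ]
tray rim y from wrist z.127 [array([0.51778505, 0.05504999, 0.13      ]), array([0.64723855, 0.05516262, 0.13      ])] (np.float64(97.13300975490594), np.float64(171.41283800286578)) (np.float64(132.41314464969383), np.float64(226.72678524021362))
(np.float64(323.53599175878065), np.float64(286.52294182996593)) (np.float64(361.9641407262143), np.float64(159.43792339386962))
```

View pics/m6.png

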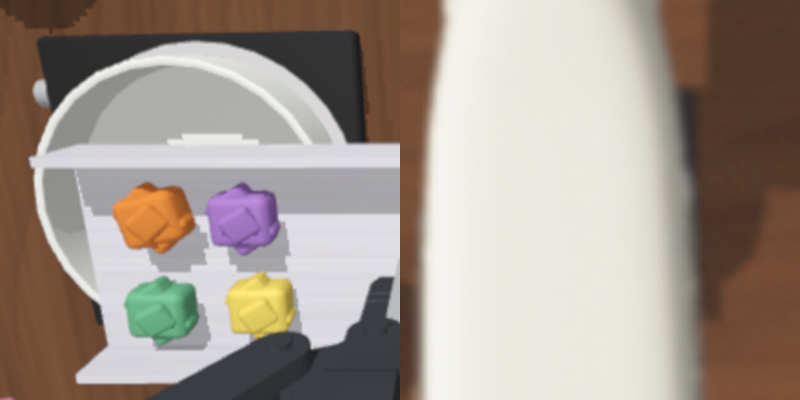

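In the enlarged crop the dish's true rim top is at crop row 58, so the rim sits at about (0.522, 0.012), agreeing with the top and side views. The chips are all seated and the spout is over the dish. I tilt now.

drive_tool --plan '[{"translation": [0, -0.2, 0], "rotation": [0, -4, 0], "grip": 0}, {"translation": [0, -0.2, 0], "rotation": [0, -4, 0], "grip": 0}, {"translation": [0, -0.1, 0], "rotation": [0, -4, 0], "grip": 0}, {"translation": [0, 0, 0], "rotation": [0, -4, 0], "grip": 0}, {"translation": [0, 0, 0], "rotation": [0, -4, 0], "grip": 0}, {"translation": [-0.4, 0, 0.2], "rotation": [0, -2.5, 0], "grip": 0}, {"translation": [-0.4, 0, 0.2], "rotation": [0, -2.5, 0], "grip": 0}, {"translation": [0, 0, 0], "rotation": [0, 0, 0], "grip": 0}]'

```text
clock: 7.45
tcp_pos: [0.6291, 0.0141, 0.1571]
orientation: [0.692, 0.689, 0.153, 0.151]
ft_force: [-0.7, -0.4, -1.4]
opening: 0.0112
grasp_force: 68.6
```

drive_tool --plan '[{"translation": [-0.4, 0, 0.3], "rotation": [0, -2.5, 0], "grip": 0}, {"translation": [-0.4, 0, 0.3], "rotation": [0, -2.5, 0], "grip": 0}, {"translation": [-0.4, 0, 0.3], "rotation": [0, -2.5, 0], "grip": 0}, {"translation": [-0.4, 0, 0.3], "rotation": [0, -2.5, 0], "grip": 0}, {"translation": [-0.4, 0, 0.3], "rotation": [0, -2.5, 0], "grip": 0}, {"translation": [-0.4, 0, 0.3], "rotation": [0, -2.5, 0], "grip": 0}, {"translation": [0, 0, 0], "rotation": [0, 0, 0], "grip": 0}, {"translation": [0, 0, 0], "rotation": [0, 0, 0], "grip": 0}]'

```text
clock: 8.25
tcp_pos: [0.6082, 0.0136, 0.1764]
orientation: [0.666, 0.663, 0.242, 0.241]
ft_force: [-0.6, 0.1, -1.1]
opening: 0.0112
grasp_force: 68.8
```

Run:
```python
from h import *
f,d=snap('wrist','w7');g,e=snap('side','s7')
cv2.imwrite('pics/m7.png',np.hstack([cv2.resize(f[:,60:560],(400,320)),cv2.resize(g[140:240,260:385],(400,320),interpolation=2)]))
S=robot.state();print(S['tcp_pos'],R.from_quat(S['orientation']).as_matrix().round(3),S['ft_force'],S['opening'])
```

```text
[0.60900736 0.0134377  0.176989  ] [[ 0.003  0.766  0.643]
 [ 1.    -0.004  0.   ]
 [ 0.003  0.643 -0.766]] [ 0.57448422 -0.28417702 -1.16064621] 0.011245861188613461
```

View pics/m7.png

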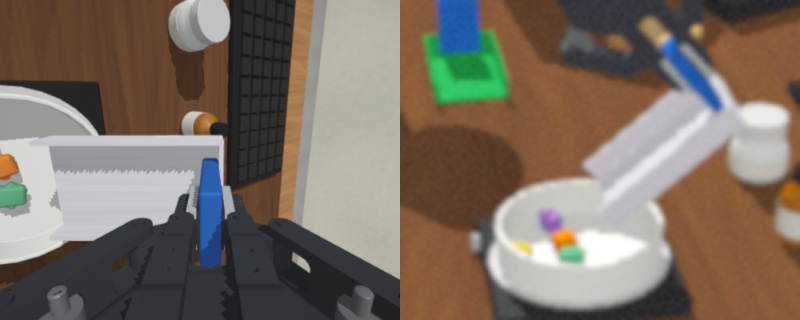

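All four chips lie in the dish: side crop violet (550,220), orange (565,238), green (572,256), yellow (522,248). The tray is empty. The ten pictures are used up, so I go on by numbers. First lift and level the tray, then carry it back to its old place.

drive_tool --plan '[{"translation": [0.5, 0, 2], "rotation": [0, 0, 0], "grip": 0}, {"translation": [0.5, 0, 2], "rotation": [0, 5, 0], "grip": 0}, {"translation": [0, 0.5, 1], "rotation": [0, 7, 0], "grip": 0}, {"translation": [0, 1.5, 0], "rotation": [0, 7, 0], "grip": 0}, {"translation": [0, 2.5, 0], "rotation": [0, 7, 0], "grip": 0}, {"translation": [0, 3, 0], "rotation": [0, 7, 0], "grip": 0}, {"translation": [-0.5, 3.5, 0], "rotation": [0, 7, 0], "grip": 0}, {"translation": [-0.5, 3.5, -1], "rotation": [0, 0, 0], "grip": 0}]'

```text
clock: 9.15
tcp_pos: [0.6121, 0.1594, 0.2147]
orientation: [0.709, 0.705, 0.001, 0.001]
ft_force: [0.1, 0.4, -2.3]
opening: 0.0113
grasp_force: 68.8
```

drive_tool --plan '[{"translation": [-0.5, 3, -2], "rotation": [0, 0, 0], "grip": 0}, {"translation": [-0.5, 2.5, -2], "rotation": [0, 0, 0], "grip": 0}, {"translation": [-0.5, 1.5, -2], "rotation": [0, 0, 0], "grip": 0}, {"translation": [-0.5, 0.5, -3], "rotation": [0, 0, 0], "grip": 0}, {"translation": [0, 0, -2], "rotation": [0, 0, 0], "grip": 0}, {"translation": [0, 0, -1], "rotation": [0, 0, 0], "grip": 0}, {"translation": [0, 0, 0], "rotation": [0, 0, 0], "grip": 0}, {"translation": [0, 0, 0], "rotation": [0, 0, 0], "grip": 0}]'

```text
clock: 9.95
tcp_pos: [0.5892, 0.2331, 0.0966]
orientation: [0.709, 0.705, 0.003, 0.002]
ft_force: [-0.0, 0.1, -0.7]
opening: 0.0111
grasp_force: 68.8
```

Run:
```python
from h import *
S=robot.state();print(S['tcp_pos'],R.from_quat(S['orientation']).as_matrix().round(3),S['ft_force'],S['opening'])
```

```text
[0.58918555 0.23307939 0.09661202] [[ 0.005  1.     0.007]
 [ 1.    -0.005  0.001]
 [ 0.001  0.007 -1.   ]] [-0.02120582  0.11839293 -0.72999163] 0.011097931955543984
```

drive_tool --plan '[{"translation": [0, 0, -2], "rotation": [0, 0, 0], "grip": 0}, {"translation": [0, 0, -1.5], "rotation": [0, 0, 0], "grip": 0}, {"translation": [0, 0, -1], "rotation": [0, 0, 0], "grip": 0}, {"translation": [0, 0, 0], "rotation": [0, 0, 0], "grip": 0}, {"translation": [0, 0, 0], "rotation": [0, 0, 0], "grip": 0}]'

```text
clock: 10.45
tcp_pos: [0.5888, 0.2331, 0.0517]
orientation: [0.709, 0.705, 0.003, 0.002]
ft_force: [0.1, -0.7, -1.8]
opening: 0.0115
grasp_force: 68.8
```

drive_tool --plan '[{"translation": [0, 0, -0.3], "rotation": [0, 0, 0], "grip": 0}, {"translation": [0, 0, -0.2], "rotation": [0, 0, 0], "grip": 0}, {"translation": [0, 0, 0], "rotation": [0, 0, 0], "grip": 0}, {"translation": [0, 0, 0], "rotation": [0, 0, 0], "grip": 0}]'

```text
clock: 10.85
tcp_pos: [0.5881, 0.233, 0.0458]
orientation: [0.709, 0.706, 0.002, 0.002]
ft_force: [0.4, -0.3, -1.2]
opening: 0.0111
grasp_force: 68.8
```

drive_tool --plan '[{"translation": [0, 0, -0.15], "rotation": [0, 0, 0], "grip": 0}, {"translation": [0, 0, 0], "rotation": [0, 0, 0], "grip": 0}, {"translation": [0, 0, 0], "rotation": [0, 0, 0], "grip": 0}]'

```text
clock: 11.15
tcp_pos: [0.5885, 0.2331, 0.0448]
orientation: [0.709, 0.706, 0.003, 0.002]
ft_force: [0.3, -0.2, 3.2]
opening: 0.011
grasp_force: 69.4
```

Contact with the desk is felt (fz rose to about +3 N). I release and go up.

drive_tool --plan '[{"translation": [0, 0, 0], "rotation": [0, 0, 0], "grip": 0.6}, {"translation": [0, 0, 0], "rotation": [0, 0, 0], "grip": 0.6}, {"translation": [0, 0, 0], "rotation": [0, 0, 0], "grip": 0.6}, {"translation": [0, 0, 0], "rotation": [0, 0, 0], "grip": 0.6}, {"translation": [0, 0, 2], "rotation": [0, 0, 0], "grip": 0.6}, {"translation": [0, 0, 4], "rotation": [0, 0, 0], "grip": 0.6}, {"translation": [0, 0, 5], "rotation": [0, 0, 0], "grip": 0.6}, {"translation": [0, 0, 3], "rotation": [0, 0, 0], "grip": 0.6}]'

```text
clock: 11.95
tcp_pos: [0.5892, 0.2334, 0.1882]
orientation: [0.709, 0.706, 0.004, 0.003]
ft_force: [1.2, -0.4, -0.1]
opening: 0.0511
grasp_force: 0.0
```

drive_tool --plan '[{"translation": [-1, -4.8, 0], "rotation": [0, 0, 0], "grip": 0}, {"translation": [-1, -4.8, 0], "rotation": [0, 0, 0], "grip": 0}, {"translation": [-1, -4.8, 0], "rotation": [0, 0, 0], "grip": 0}, {"translation": [-1, -4.8, 0], "rotation": [0, 0, 0], "grip": 0}, {"translation": [-1, -4.8, 0], "rotation": [0, 0, 0], "grip": 0}, {"translation": [-1, -4.8, 0], "rotation": [0, 0, 0], "grip": 0}, {"translation": [-1, -4.8, 0], "rotation": [0, 0, 0], "grip": 0}, {"translation": [-1, -4.8, 0], "rotation": [0, 0, 0], "grip": 0}]'

```text
clock: 12.75
tcp_pos: [0.5074, -0.1529, 0.1844]
orientation: [0.709, 0.706, 0.002, 0.002]
ft_force: [2.1, -0.5, 0.2]
opening: -0.0002
grasp_force: 0.0
```

```bash
cat > blob.py <<'E'
from h import *
def blobs(n):
    h=cv2.cvtColor(cv2.imread(f'pics/{n}.png'),cv2.COLOR_BGR2HSV);o={}
    for c,lo,hi in(('red',(0,215,110),(6,255,255)),('orange',(7,150,110),(17,255,255)),('yellow',(22,120,120),(34,255,255)),('green',(60,60,60),(88,220,220)),('violet',(125,60,60),(150,255,255)),('blue',(104,160,60),(122,255,255))):
        k,l,st,ce=cv2.connectedComponentsWithStats(cv2.inRange(h,lo,hi))
        o[c]=[(ce[i].round(1).tolist(),int(st[i,4]),st[i,:4].tolist()) for i in np.argsort(-st[1:,4])[:3]+1 if st[i,4]>4]
    return o
E
python3 - <<'E'
from blob import *
S=robot.state();print(S['tcp_pos'],S['opening'])
for n,k in(('top','t8'),('side','s8'),('wrist','w8')):
    f,d=snap(n,k);print(n)
    for c,v in blobs(k).items():print(c,[(p,a,bb,onz(d,*p,{'blue':.07,'red':.056}.get(c,.03))[:2].round(3).tolist()) for p,a,bb in v])
E
```

```text
[ 0.50736369 -0.15285284  0.18442446] -0.00016899482988748604
top
red []
orange [([295.3, 129.7], 47, [291, 124, 12, 11], [0.717, 0.044]), ([272.1, 37.9], 39, [270, 30, 5, 16], [1.02, 0.119]), ([634.1, 25.1], 29, [632, 20, 6, 11], [1.062, -1.073])]
yellow [([306.4, 206.5], 17, [304, 205, 5, 4], [0.469, 0.009])]
green [([181.8, 210.1], 872, [159, 199, 43, 23], [0.46, 0.405]), ([567.8, 238.5], 160, [561, 231, 14, 16], [0.363, -0.827]), ([589.2, 117.1], 140, [569, 112, 33, 10], [0.756, -0.912])]
violet [([292.8, 196.8], 21, [290, 195, 6, 5], [0.5, 0.052]), ([235.0, 166.0], 13, [229, 166, 13, 1], [0.6, 0.237])]
blue [([159.5, 210.6], 95, [156, 205, 8, 12], [0.457, 0.464]), ([618.8, 294.0], 39, [615, 292, 9, 5], [0.192, -0.958]), ([236.0, 169.0], 37, [230, 168, 13, 3], [0.586, 0.228])]
side
red [([330.3, 276.8], 105, [322, 272, 17, 10], [0.508, -0.263])]
orange [([21.6, 129.9], 10236, [0, 0, 71, 314], [-0.512, 0.817]), ([550.2, 349.1], 9362, [422, 262, 218, 138], [0.854, -0.482]), ([430.8, 36.3], 4293, [349, 0, 161, 120], [1.94, 2.687])]
yellow [([298.2, 216.8], 5, [297, 216, 3, 3], [0.475, 0.013])]
green [([239.2, 46.4], 1056, [227, 15, 23, 73], [0.325, 2.466]), ([187.5, 70.4], 593, [176, 27, 25, 79], [0.022, 1.733]), ([215.0, 81.2], 491, [209, 51, 14, 56], [0.195, 1.452])]
violet [([306.4, 208.5], 30, [304, 206, 6, 6], [0.502, 0.051]), ([275.5, 137.0], 6, [273, 137, 6, 1], [0.458, 0.583]), ([271.0, 140.5], 6, [271, 138, 1, 6], [0.439, 0.551])]
blue [([277.9, 146.9], 182, [273, 138, 11, 18], [0.454, 0.391])]
wrist
red []
orange []
yellow [([277.7, 4.2], 195, [265, 0, 24, 11], [0.47, 0.003])]
green [([326.3, 14.5], 380, [314, 0, 25, 27], [0.512, -0.005])]
violet []
blue []
```

The tray's grip reads (0.586,0.228), so it stays where I set it. The chips read inside the dish. The button is at about (0.505,-0.264).

drive_tool --plan '[{"translation": [0, -2.5, 0], "rotation": [0, 0, 0], "grip": 0}, {"translation": [0, -2.5, 0], "rotation": [0, 0, 0], "grip": 0}, {"translation": [0, -2.5, -1], "rotation": [0, 0, 0], "grip": 0}, {"translation": [0, -2.0, -2], "rotation": [0, 0, 0], "grip": 0}, {"translation": [-0.2, -1.6, -2], "rotation": [0, 0, 0], "grip": 0}, {"translation": [0, 0, 0], "rotation": [0, 0, 0], "grip": 0}, {"translation": [0, 0, 0], "rotation": [0, 0, 0], "grip": 0}]'

```text
clock: 13.6
tcp_pos: [0.5061, -0.2608, 0.1338]
orientation: [0.708, 0.706, 0.002, 0.001]
ft_force: [0.6, -0.4, -0.1]
opening: -0.0001
grasp_force: 0.0
```

Run:
```python
from blob import *
S=robot.state();print(S['tcp_pos'],S['opening'],S['ft_force'])
f,d=snap('wrist','w9');h=cv2.cvtColor(f,cv2.COLOR_BGR2HSV)
m=(cv2.inRange(h,(0,170,90),(8,255,255))|cv2.inRange(h,(173,170,90),(180,255,255)))
k,l,st,ce=cv2.connectedComponentsWithStats(m)
for i in np.argsort(-st[1:,4])[:3]+1:print(ce[i],st[i],onz(d,*ce[i],.056))
a=np.linspace(0,6.28,60);P=np.array([proj(d,[.505+.02*np.cos(k),-.264+.02*np.sin(k),.056]) for k in a]);print(P.min(0),P.max(0))
f,d=snap('top','t9');h=cv2.cvtColor(f,cv2.COLOR_BGR2HSV);f,d=snap('side','s9')
for c,v in blobs('s9').items():
    if c in('red','yellow','violet','blue'):print(c,v)
for c,v in blobs('t9').items():
    if c in('orange','yellow','violet','blue','green'):print(c,v)
```

```text
[ 0.50613017 -0.26082421  0.13383394] -9.839830722283334e-05 [ 0.59050353 -0.37827422 -0.1305964 ]
[322.06623586 211.30425417] [ 297  188   51   46 1857] [ 0.50536979 -0.26197409  0.056     ]
[295.04672731 188.08325925] [348.10879305 238.43327601]
red [([330.5, 276.8], 105, [323, 273, 16, 9])]
yellow []
violet [([271.0, 141.0], 7, [271, 138, 1, 7]), ([275.5, 137.0], 6, [273, 137, 6, 1])]
blue [([277.9, 147.0], 181, [273, 139, 11, 17])]
orange [([295.4, 130.0], 46, [291, 125, 12, 10]), ([302.2, 194.2], 11, [301, 193, 4, 4]), ([321.2, 28.2], 6, [320, 27, 3, 4])]
yellow [([306.4, 206.5], 17, [304, 205, 5, 4])]
green [([181.8, 210.1], 872, [159, 199, 43, 23]), ([567.7, 238.5], 166, [561, 231, 15, 16]), ([589.0, 117.1], 142, [569, 112, 33, 10])]
violet [([293.0, 196.8], 20, [291, 195, 5, 5]), ([235.0, 166.0], 13, [229, 166, 13, 1])]
blue [([159.5, 210.6], 95, [156, 205, 8, 12]), ([618.7, 294.0], 40, [614, 292, 10, 5]), ([236.0, 169.0], 37, [230, 168, 13, 3])]
```

drive_tool --plan '[{"translation": [0, -0.1, -3], "rotation": [0, 0, 0], "grip": 0}, {"translation": [0, 0, -1.5], "rotation": [0, 0, 0], "grip": 0}, {"translation": [0, 0, -0.8], "rotation": [0, 0, 0], "grip": 0}, {"translation": [0, 0, 0], "rotation": [0, 0, 0], "grip": 0}, {"translation": [0, 0, 0], "rotation": [0, 0, 0], "grip": 0}]'

```text
clock: 14.25
tcp_pos: [0.5069, -0.263, 0.0823]
orientation: [0.708, 0.706, 0.002, 0.003]
ft_force: [-0.9, -0.6, -0.3]
opening: 0.0002
grasp_force: 0.0
```

drive_tool --plan '[{"translation": [0, 0, -0.4], "rotation": [0, 0, 0], "grip": 0}, {"translation": [0, 0, -0.3], "rotation": [0, 0, 0], "grip": 0}, {"translation": [0, 0, 0], "rotation": [0, 0, 0], "grip": 0}, {"translation": [0, 0, 0], "rotation": [0, 0, 0], "grip": 0}]'

```text
clock: 14.65
tcp_pos: [0.506, -0.2631, 0.0742]
orientation: [0.709, 0.706, 0.002, 0.002]
ft_force: [0.0, 0.4, -0.0]
opening: 0.0001
grasp_force: 0.0
```

drive_tool --plan '[{"translation": [0, 0, -0.3], "rotation": [0, 0, 0], "grip": 0}, {"translation": [0, 0, -0.3], "rotation": [0, 0, 0], "grip": 0}, {"translation": [0, 0, 0], "rotation": [0, 0, 0], "grip": 0}, {"translation": [0, 0, 0], "rotation": [0, 0, 0], "grip": 0}]'

```text
clock: 15.05
tcp_pos: [0.5059, -0.263, 0.068]
orientation: [0.709, 0.706, 0.002, 0.002]
ft_force: [0.0, -0.4, 0.5]
opening: -0.0
grasp_force: 0.0
```

drive_tool --plan '[{"translation": [0, 0, -0.3], "rotation": [0, 0, 0], "grip": 0}, {"translation": [0, 0, 0], "rotation": [0, 0, 0], "grip": 0}, {"translation": [0, 0, 0], "rotation": [0, 0, 0], "grip": 0}]'

```text
clock: 15.35
tcp_pos: [0.5063, -0.2632, 0.0657]
orientation: [0.709, 0.706, 0.002, 0.002]
ft_force: [-0.5, 0.8, 3.1]
opening: 0.0001
grasp_force: 1.5
```

Contact came at TCP z of about 0.067 with 3 N, as expected. I press on to about 0.059.

drive_tool --plan '[{"translation": [0, 0, -0.25], "rotation": [0, 0, 0], "grip": 0}, {"translation": [0, 0, -0.2], "rotation": [0, 0, 0], "grip": 0}, {"translation": [0, 0, 0], "rotation": [0, 0, 0], "grip": 0}, {"translation": [0, 0, 0], "rotation": [0, 0, 0], "grip": 0}, {"translation": [0, 0, 0], "rotation": [0, 0, 0], "grip": 0}]'

```text
clock: 15.85
tcp_pos: [0.5063, -0.2632, 0.061]
orientation: [0.709, 0.706, 0.002, 0.002]
ft_force: [-0.5, 0.5, 4.9]
opening: -0.0002
grasp_force: 2.6
```

Run:
```python
from h import *
for i in range(8):
    robot.camera('side');S=robot.state();print(S['tcp_pos'].round(4),S['ft_force'].round(2))
```

```text
[ 0.5063 -0.2632  0.0611] [-1.12  0.42  4.83]
[ 0.5063 -0.2632  0.061 ] [-0.74  1.01  5.25]
[ 0.5063 -0.2632  0.0611] [-0.8   0.74  5.04]
[ 0.5063 -0.2632  0.0611] [ 0.16 -0.24  5.05]
[ 0.5063 -0.2632  0.061 ] [-1.33 -0.11  5.27]
[ 0.5063 -0.2632  0.0611] [-0.62  0.58  4.74]
[ 0.5063 -0.2632  0.061 ] [-1.52  0.28  5.35]
[ 0.5063 -0.2632  0.0611] [-1.48 -0.08  4.3 ]
```

drive_tool --plan '[{"translation": [0, 0, -0.15], "rotation": [0, 0, 0], "grip": 0}, {"translation": [0, 0, -0.1], "rotation": [0, 0, 0], "grip": 0}, {"translation": [0, 0, 0], "rotation": [0, 0, 0], "grip": 0}, {"translation": [0, 0, 0], "rotation": [0, 0, 0], "grip": 0}, {"translation": [0, 0, 0], "rotation": [0, 0, 0], "grip": 0}]'

```text
clock: 16.75
tcp_pos: [0.5064, -0.2632, 0.0587]
orientation: [0.709, 0.706, 0.002, 0.002]
ft_force: [-1.4, 0.2, 6.6]
opening: 0.0003
grasp_force: 3.1
```

Run:
```python
from h import *
F=[]
for i in range(8):
    c=robot.camera('wrist');S=robot.state();F.append(np.r_[S['tcp_pos'],S['ft_force']])
print(np.mean(F,0).round(4),S['clock'])
from blob import *
t,d=snap('top','t10');s,e=snap('side','s10')
for n,dd in(('t10',d),('s10',e)):
    for c,v in blobs(n).items():
        if c!='red':print(n,c,[(p,a,onz(dd,*p,.07 if c=='blue' else .03)[:2].round(3).tolist()) for p,a,b in v if (280<p[0]<330 and 180<p[1]<225) or (225<p[0]<245)])
# white below the red, columns 322-340 in side view before/after
for n in('s9','s10'):
    m=cv2.imread(f'pics/{n}.png');print(n,m[268:292:2,330].tolist())
```

```text
[ 0.5063 -0.2632  0.0587 -0.8294  0.3949  5.9519] 17.15
t10 orange [([302.2, 194.2], 11, [0.509, 0.022]), ([237.7, 49.2], 6, [0.982, 0.231])]
t10 yellow [([306.4, 206.5], 17, [0.469, 0.009])]
t10 green []
t10 violet [([292.8, 196.8], 21, [0.5, 0.052]), ([235.0, 166.0], 13, [0.6, 0.237])]
t10 blue [([236.0, 169.0], 37, [0.586, 0.228])]
s10 orange []
s10 yellow [([298.2, 216.8], 5, [0.475, 0.013])]
s10 green [([238.5, 61.6], 488, [0.32, 1.931])]
s10 violet [([306.9, 208.5], 35, [0.503, 0.051])]
s10 blue []
s9 [[50, 85, 129], [56, 90, 140], [40, 60, 222], [27, 47, 244], [17, 39, 242], [23, 50, 243], [34, 49, 232], [57, 59, 111], [60, 57, 57], [59, 58, 58], [60, 58, 58], [59, 57, 59]]
s10 [[109, 105, 104], [137, 134, 133], [138, 137, 135], [139, 137, 134], [140, 138, 136], [139, 137, 134], [130, 128, 126], [71, 70, 69], [59, 57, 57], [60, 59, 58], [58, 55, 59], [57, 59, 57]]
```

drive_tool --plan '[{"translation": [0, 0, -0.05], "rotation": [0, 0, 0], "grip": 0}, {"translation": [0, 0, 0], "rotation": [0, 0, 0], "grip": 0}, {"translation": [0, 0, 0], "rotation": [0, 0, 0], "grip": 0}, {"translation": [0, 0, 0], "rotation": [0, 0, 0], "grip": 0}]'

```text
clock: 17.65
tcp_pos: [0.5063, -0.2632, 0.0583]
orientation: [0.709, 0.706, 0.002, 0.002]
ft_force: [-2.3, -0.1, 7.3]
opening: -0.0003
grasp_force: 3.2
```

Run:
```python
from h import *
S=robot.state();print(S['tcp_pos'],S['ft_force']);print(robot.sign_off())
```

```text
[ 0.50634031 -0.26322508  0.05827251] [-2.25563007 -0.10583983  7.30958197]
the job is handed in; nothing more can be done
None
```

I handed the job in at about 17.7 s: all four chips were poured into the white dish, the empty tray was set back flat on the desk, and the button is held at about 8 mm with 6–7 N; the judge's result was not shown.

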